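Find the rocking pan lid on the topping rail and push it home

TASK

One of the four purple lids on the topping rail has not dropped home. With a fingertip, press the lids on a corner of the end nearest you until you find the one that rocks under your finger, then push that lid away from you with the fingertip until it drops in and lies flush like the others. Do not pick up or slide off any lid, leave everything else standing where it is, and take your hand away at the end.

Things in the scene. Friction and masses are not known exactly. Their poses are not given: they have to be found in the camera images.
- rail: aluminium countertop topping rail, 210 (x) by 600 (y) mm, fixed. Origin: centre of its underside on the table; x points away from the robot, y to its left. Flat top at 110 mm; four steel pans hang in it along y, 120 mm apart, rims at 114 mm, openings 154 (x) by 86 (y) mm, rims 11 mm wide. The ill-placed lid lies 6 to 7.5 mm short of home, towards the robot (-x); the others are home
- lid_1: one of four identical loose purple lids, on any of the four places; 176 (x, away from the robot) by 108 (y) mm, 0.1 to 0.2 kg. Origin: centre of the flange's underside, z up. Flange top 4 mm above it; raised panel 116 by 80 mm in the middle, top 7 mm; on that, in the middle, an upright fin handle 12 mm thick (x), 64 mm wide (y), top 30 mm above the origin
- lid_2: lid like lid_1. Under each lid, 3.5 mm deep, are a 16 mm wide tab at the middle of each short end (outer face 75 mm from the centre) and a rib along each long side; at home they hang in the opening with 2 mm of play. The ill-placed lid's near tab stands on the near rim, so its near end is about 3.5 mm up (tilt 0.02 rad), carried by that tab alone
- lid_3: lid like lid_1. The ill-placed one rocks by about 4 degrees (0.07 rad) when a corner of its near end is pressed with 1 to 3 N, until that corner meets the rim, and swings back when let go; pressed at its middle or far end it does not move, nor does a lid that is home
- lid_4: lid like lid_1. Pushed away from the robot along the rail's x with 1 to 2 N (say, on the near face of its fin), the ill-placed lid slides, its near end drops into the opening by its own weight once within 2 mm of home, and the tabs stop it 2 mm past the middle
- place_1 (a point): centre of pan 1's opening, at rim height, counted from the robot's left (+y) to right; a lid that is home has its origin here, within 2 mm
- place_2 (a point): centre of pan 2's opening, at rim height, counted from the robot's left (+y) to right; a lid that is home has its origin here, within 2 mm
- place_3 (a point): centre of pan 3's opening, at rim height, counted from the robot's left (+y) to right; a lid that is home has its origin here, within 2 mm
- place_4 (a point): centre of pan 4's opening, at rim height, counted from the robot's left (+y) to right; a lid that is home has its origin here, within 2 mm
- shaker_l: steel spice shaker with black top, 44 mm across, 64 mm tall, loose on the left end of the rail's top, towards the back; origin under its foot
- shaker_r: steel spice shaker like the other, loose on the right end of the rail's top, towards the back; origin under its foot
- squeeze_red: red squeeze bottle, 58 mm across, 169 mm tall, on the table at the right of the rail; origin under its foot
- squeeze_amber: amber squeeze bottle, 58 mm across, 169 mm tall, on the table at the left of the rail; origin under its foot
- coco_bowl: dark brown coconut bowl, 124 mm across, 60 mm tall, on the table to the left; origin under its foot
- spoon: spoon lying on the table to the right; origin under its middle
Mind the look-alikes: they are no part of the job. Leave any orange look-alike of the lid_1 alone. What is shaped like the lid_3 but green is not meant.

How it is judged:
On the way, in this order (a step that is already met when the one before it is completed fails the run):
1. the loose lid is pressed with a finger and rocks (tilts more than 0.045 rad under it) (((contact force between the fingers and lid_1 above 0.5 N and angle between lid_1's own z axis and vertical above 0.045 rad) or (contact force between the fingers and lid_2 above 0.5 N and angle between lid_2's own z axis and vertical above 0.045 rad) or (contact force between the fingers and lid_3 above 0.5 N and angle between lid_3's own z axis and vertical above 0.045 rad) or (contact force between the fingers and lid_4 above 0.5 N and angle between lid_4's own z axis and vertical above 0.045 rad))), for 0.1 s.
2. the loose lid drops home: all four lids lie flush (z of lid_1 in the frame of rail between 0.1125 and 0.115 m and angle between each of lid_1, lid_2, lid_3, lid_4's own z axis and vertical below 0.01 rad and z of lid_2 in the frame of rail between 0.1125 and 0.115 m and z of lid_3 in the frame of rail between 0.1125 and 0.115 m and z of lid_4 in the frame of rail between 0.1125 and 0.115 m), for 0.2 s.
At the end, for the whole second after the job is handed in: All four lids lie flush in their pans: underside at rim height (-1.5 to +1 mm), level within 0.010 rad, at rest, none more than 16 mm from where it began; shakers, bottles, bowl and spoon within 30 mm of where they stood, and upright (all of step 2 and linear speed of each of lid_1, lid_2, lid_3, lid_4 below 0.01 m/s and distance of each of lid_1, lid_2, lid_3, lid_4 from where it was at the start of the episode below 0.016 m and distance of each of shaker_l, shaker_r, squeeze_red, squeeze_amber, coco_bowl, spoon from where it was at the start of the episode below 0.03 m and angle between each of shaker_l, shaker_r, squeeze_red, squeeze_amber, coco_bowl's own z axis and vertical below 0.2 rad); the robot touches nothing.
It fails at once if a lid is lifted: its centre more than 15 mm above the rims, or tilted over 0.25 rad (z of any of lid_1, lid_2, lid_3, lid_4 in the frame of rail above 0.129 m or angle between any of lid_1, lid_2, lid_3, lid_4's own z axis and vertical above 0.25 rad).
It fails at once if a lid is slid more than 25 mm (distance of any of lid_1, lid_2, lid_3, lid_4 from where it was at the start of the episode above 0.025 m).
It fails at once if a bystander is knocked over, lifted or shoved more than 50 mm (distance of any of shaker_l, shaker_r, squeeze_red, squeeze_amber, coco_bowl, spoon from where it was at the start of the episode above 0.05 m or angle between any of shaker_l, shaker_r, squeeze_red, squeeze_amber, coco_bowl's own z axis and vertical above 0.6 rad).
It also fails if it takes over 51 s, if anything falls off the work surface, if the arm or the gripper's body presses on something with over 40 N, if the wrist force passes 120 N, or if a joint passes its speed limit or range.

ROBOT

A 7-joint arm with a two-finger parallel gripper is mounted at the origin on the work surface. World frame = base frame: x ahead of the robot, y to its left, z up, the work surface at z = 0. Lengths are in m, angles in rad, forces in N, time in s.
With the tool pointing down it reaches from about 0.4 to 0.85 m from the base axis. Payload 4.5 kg.
Tool frame: the origin (TCP) lies midway between the tips of the shut fingers; the grasp point (between the pads) lies 19 mm behind it; z points along the fingers, y is the line along which they close (so a half turn about z gives the same grasp; the last joint's range is limited). The gripper opens to 88 mm and grips with 3 to 60 N. Pads are 18 mm wide; open, the fingers measure 123 mm over their backs; the gripper's body (75 mm by 187 mm) begins 45 mm behind the grasp point.
Start: joints at [1.196, 0.689, -0.195, 1.565, 0.157, 0.902, -0.215], TCP at [0.248, -0.574, 0.239] pointing down, gripper open.
Joint ranges: [-3.01, 3.01], [-0.46, 2.08], [-1.47, 1.51], [0.13, 2.56], [-1, 4.14], [0.04, 2.09], [-2.66, 2.66]. Speed limits (rad/s): [2.57, 2.57, 3.14, 3.14, 3.14, 3.14, 3.14].

INTERFACE

Orientations are given as a unit quaternion [x, y, z, w].
In Python, from plant import r, eyes, finish_job gives the robot as it stands. The module is installed in compiled form; this text tells all that it offers.
- The arm moves only by the tool move_arm, never from a script. Its argument "motion" is a list of rows, each a list of 7 numbers: the shift along the tool's x, y, z in mm, then the turn, a rotation vector about the tool's x, y, z in degrees, then the closure, from 0 (fully open) to 1 (shut). A call has 1 to 5 rows; each row is the pose to reach, as a shift and turn from the pose commanded when the call began, along the tool's axes at that moment; what a row does not reach only later rows make up. A row lasts 1/8 s, in which the tool goes at most 62.5 mm and 10.7 degrees, less where a joint would pass 70% of its speed; a pose out of reach is approached as far as the arm can. A call with a gripper value outside its range is refused whole. The fingers move at their own pace and stop on an object; "newtons" is the grip in N (left out, the last holds). Time passes only in rows, so rows that repeat a pose let the fingers close. It gives the time, the measured TCP pose, the force, the opening and the grip force at its end, in the units of the state.
- r.get_state(): the state, without advancing time (a new reading comes with each control period).
- eyes.snapshot(name): name is "scene" or "top" or "wrist"; returns a dict with "frame" (480x640x3 uint8, red, green, blue), "z_map" (480x640 float32, m along the optical axis (not along the pixel's ray), 0 where there is no reading), "intrinsics" (3x3 intrinsics, pixels), "world_to_cam" (4x4, takes a point from world to camera coordinates). Camera axes: x right, y down, z forward; pixel columns grow to the right and rows downward; lengths in m; the calibration is good to about 2 mm. A picture is of the moment at which its call begins.
- finish_job(): hands the job in; it is judged then, once.
The state is a dict: "clock": time; "q": joint angles; "qd": joint speeds; "joint_torque": joint torques, N m; "tool_pos": TCP position; "eef_rot": TCP orientation; "contact_force": force on the tool from outside, world axes, zero at the start; "moment": the same for the moment, N m; "opening": opening from 0.0 (shut) to 1.0 (fully open); "finger_force": force on a finger pad.
Only numpy, scipy, OpenCV 4.12 (cv2) and the standard library are available. Lean on these libraries where they do the work, as an engineer would, in place of code of your own. Each camera call takes 0.05 s, during which the arm holds its last target. There are 200 camera calls.

## Working session

There is one attempt and no reset: what is moved stays moved. The work goes in short steps, Python scripts to look and compute and a tool call to move; the robot and the scene stay as the last step left them, time stands still between calls to the robot, and variables do not carry over. Pictures are saved under pics/ and viewed, at most 10 in all, crops included, and the job is handed in when it is done.

Besides the shell and the picture viewer there is one more tool, called after ">>>" by a JSON object that holds its "method" and its "body", one argument or row to a line. move_arm: Moves the arm, as the interface text tells. Its arguments: {"type":"object","properties":{"motion":{"type":"array","items":{"type":"array","items":{"type":"number"}}},"newtons":{"type":"number"}},"required":["motion"]}

```bash
mkdir -p pics; python3 - <<'E'
from plant import r,eyes
import cv2,numpy as np
for n in("top","scene"):
    s=eyes.snapshot(n); cv2.imwrite(f"pics/{n}0.png",s["frame"][:,:,::-1]); np.savez(f"{n}0.npz",**s)
print(r.get_state())
E
```

```text
{'clock': 0.1, 'q': array([ 1.19579848,  0.68988301, -0.19451954,  1.56622695,  0.15729352,
        0.9024892 , -0.21506182]), 'qd': array([ 0.00066041, -0.00088779,  0.00127052, -0.00427   ,  0.00192521,
       -0.00067526, -0.00043578]), 'joint_torque': array([-3.57099285e-03, -5.28499246e+01, -1.27137400e+00, -1.53834343e+01,
       -5.25145477e-02,  2.08490368e-03,  2.70325245e-05]), 'tool_pos': array([ 0.24818172, -0.57300416,  0.23800437]), 'eef_rot': array([ 9.79171840e-01,  2.03031660e-01, -2.19122676e-04, -7.78123262e-04]), 'contact_force': array([0.43685871, 0.40044833, 0.22470979]), 'moment': array([ 0.02088136,  0.01049292, -0.02896951]), 'finger_force': 0.0, 'opening': 1.004929329937779}
```

View pics/top0.png

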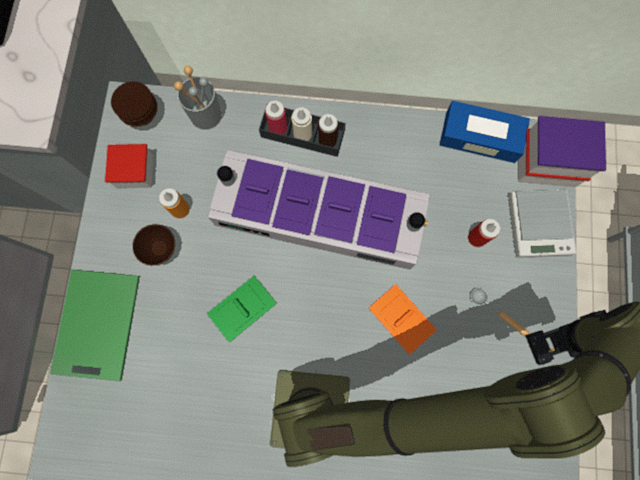

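View pics/scene0.png

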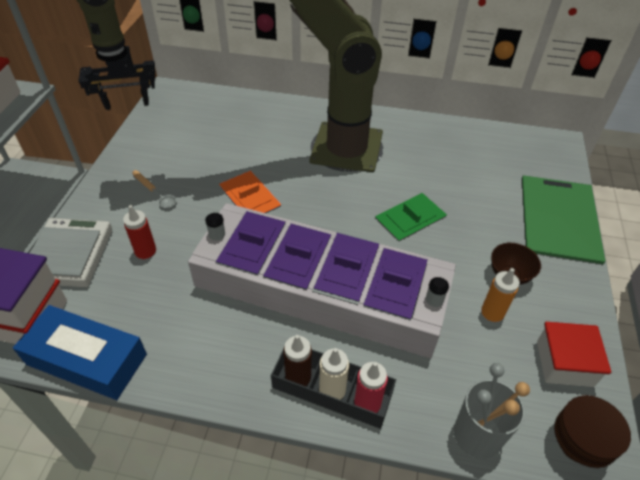

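The top view shows the rail yawed, with lids at about (257,190), (298,202), (340,210) and (382,218) and shakers at (225,173) and (416,221). Next I'll measure the lids in world coordinates.

```bash
cat > h.py <<'E'
import numpy as np,cv2
def cloud(s):
    K,T,z=s["intrinsics"],s["world_to_cam"],s["z_map"].astype(float)
    v,u=np.mgrid[:480,:640]
    p=np.stack([(u-K[0,2])/K[0,0]*z,(v-K[1,2])/K[1,1]*z,z],-1)
    return (p-T[:3,3])@T[:3,:3]
def purple(s):
    h=cv2.cvtColor(s["frame"],cv2.COLOR_RGB2HSV)
    return (h[...,0]>120)&(h[...,0]<150)&(h[...,1]>90)&(s["z_map"]>0)
E
python3 - <<'E'
from h import *
for n in("top","scene"):
    s=np.load(n+"0.npz"); P=cloud(s); m=purple(s)&(P[...,2]>.09)&(P[...,2]<.16)&(P[...,0]<.75)&(abs(P[...,1])<.4)
    Q=P[m]; (c,sz,a)=cv2.minAreaRect(Q[:,:2].astype(np.float32)); print(n,c,sz,a,len(Q))
    c=np.array(c); yaw=np.radians(a if sz[0]<sz[1] else a-90)
    ex=np.array([np.cos(yaw),np.sin(yaw)]); ey=np.array([-ex[1],ex[0]]); print("yaw",yaw)
    L=np.c_[(Q[:,:2]-c)@ex,(Q[:,:2]-c)@ey,Q[:,2]]
    for i,y in enumerate([.18,.06,-.06,-.18]):
        q=L[abs(L[:,1]-y)<.056]; 
        fl=q[(q[:,2]<.128)]
        A=np.c_[fl[:,0],np.ones(len(fl))]; k=np.linalg.lstsq(A,fl[:,2],rcond=None)[0]
        f=q[q[:,2]>.134]
        w=c+ey*y
        print(i+1,"ctr",w.round(3),"x ext",np.percentile(q[:,0],[1,99]).round(4),"y",np.percentile(q[:,1],[1,99]).round(3),"slope",k.round(4),"fin",f.mean(0).round(4) if len(f) else None,len(f),"near z",np.median(fl[fl[:,0]<-.065,2]).round(4),"far z",np.median(fl[fl[:,0]>.065,2]).round(4))
E
```

```text
top (0.5644509792327881, 0.03336450457572937) (0.469821035861969, 0.18076345324516296) 82.59366607666016 8782
yaw -0.1292649124644296
1 ctr [0.588 0.212] x ext [-0.0829  0.0868] y [0.126 0.23 ] slope [-0.0025  0.1191] fin [0.0004 0.1758 0.1422] 112 near z 0.118 far z 0.1178
2 ctr [0.572 0.093] x ext [-0.088   0.0813] y [0.007 0.11 ] slope [-0.0219  0.1209] fin [-0.0056  0.0578  0.1443] 113 near z 0.1215 far z 0.1178
3 ctr [ 0.557 -0.026] x ext [-0.0819  0.0884] y [-0.112 -0.009] slope [-0.0047  0.119 ] fin [ 0.0013 -0.0627  0.1423] 108 near z 0.1181 far z 0.1171
4 ctr [ 0.541 -0.145] x ext [-0.0831  0.0861] y [-0.233 -0.13 ] slope [-0.      0.1188] fin [-0.0006 -0.183   0.1423] 113 near z 0.1172 far z 0.1169
scene (0.5658688545227051, 0.031028077006340027) (0.46559756994247437, 0.18222607672214508) 82.38105010986328 10101
yaw -0.132975761127346
1 ctr [0.59  0.209] x ext [-0.081   0.0874] y [0.129 0.232] slope [0.0015 0.1192] fin [0.0045 0.1795 0.1417] 179 near z 0.1172 far z 0.1178
2 ctr [0.574 0.09 ] x ext [-0.0865  0.0816] y [0.011 0.112] slope [-0.0194  0.1209] fin [-0.0004  0.0607  0.1425] 182 near z 0.1208 far z 0.1181
3 ctr [ 0.558 -0.028] x ext [-0.0798  0.089 ] y [-0.109 -0.008] slope [0.    0.119] fin [ 0.0059 -0.0582  0.1414] 156 near z 0.1171 far z 0.1177
4 ctr [ 0.542 -0.147] x ext [-0.0817  0.0878] y [-0.23  -0.128] slope [0.0004 0.119 ] fin [ 0.0042 -0.1789  0.1411] 148 near z 0.117 far z 0.1178
```

Lid 2 stands high at its near end in both views: its slope is -0.02 rad and it sits about 6 mm short. I'll go to its right near corner with the fingers shut.

>>> {"method": "move_arm", "body": {
  "motion": [
    [41,-43,0,0,0,10,1],
    [82,-86,0,0,0,20,1],
    [123,-129,0,0,0,30,1],
    [165,-173,0,0,0,31,1],
    [206,-216,0,0,0,31,1]
  ],
  "newtons": 10
}}

```text
clock: 0.72
tool_pos: [0.3521, -0.2914, 0.2386]
eef_rot: [0.998, -0.066, 0.0, -0.0]
contact_force: [1.0, 0.3, -0.2]
opening: 0.458
finger_force: 0.0
```

>>> {"method": "move_arm", "body": {
  "motion": [
    [14,-60,0,0,0,0,1],
    [28,-120,0,0,0,0,1],
    [42,-180,0,0,0,0,1],
    [56,-240,0,0,0,0,1],
    [70,-300,20,0,0,0,1]
  ]
}}

```text
clock: 1.35
tool_pos: [0.4614, -0.0052, 0.22]
eef_rot: [0.998, -0.066, 0.002, -0.0]
contact_force: [1.4, -0.5, -0.6]
opening: 0.01
finger_force: 0.0
```

>>> {"method": "move_arm", "body": {
  "motion": [
    [14,-65,30,0,0,0,1],
    [14,-65,75,0,0,0,1],
    [14,-65,75,0,0,0,1],
    [14,-65,75,0,0,0,1]
  ]
}}

```text
clock: 1.85
tool_pos: [0.4823, 0.054, 0.1454]
eef_rot: [0.998, -0.067, 0.0, 0.0]
contact_force: [0.5, -0.5, 0.3]
opening: 0.006
finger_force: 0.0
```

```bash
python3 - <<'E'
from plant import r,eyes
from h import *
a=r.get_state(); print({k:a[k] for k in("clock","tool_pos","eef_rot","contact_force","opening")})
for n in("wrist","top"):
    s=eyes.snapshot(n); np.savez(n+"1.npz",**s)
    K,T=s["intrinsics"],s["world_to_cam"]; c=T[:3,:3]@a["tool_pos"]+T[:3,3]; p=K@c; print(n,p[:2]/p[2])
    if n=="wrist": cv2.imwrite("pics/w1.png",s["frame"][:,:,::-1])
    else: cv2.imwrite("pics/t1.png",cv2.resize(s["frame"][130:290,190:440,::-1],None,fx=3,fy=3))
E
```

```text
{'clock': 1.85, 'tool_pos': array([0.48228234, 0.05397145, 0.14538702]), 'eef_rot': array([ 9.97751989e-01, -6.70131865e-02,  1.59494400e-04,  4.19220655e-04]), 'contact_force': array([ 0.48923745, -0.48564213,  0.25611868]), 'opening': 0.005659293771057533}
wrist [318.9423144  299.70577324]
top [307.80202012 230.19873078]
```

View pics/w1.png

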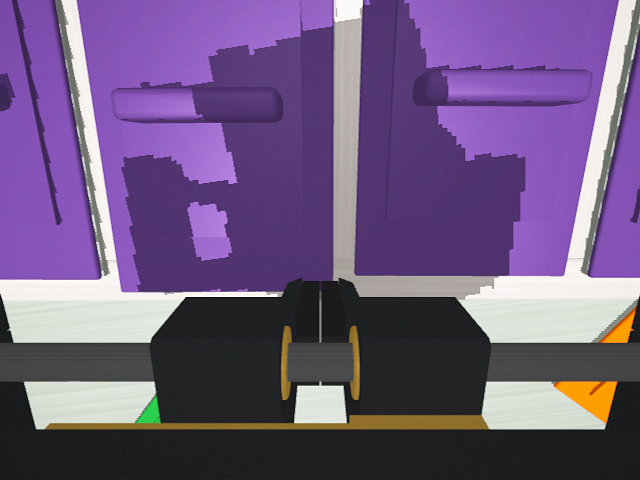

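The wrist view shows lid 2's near edge at row ~291 and its right edge at column ~333, with the fingertip over it. I'll convert that corner to world coordinates.

```bash
python3 - <<'E'
from h import *
s=np.load("wrist1.npz");K,T=s["intrinsics"],s["world_to_cam"];R=T[:3,:3];o=-R.T@T[:3,3]
P=cloud(s)
ex=np.array([.9914,-.1306]);ey=np.array([.1306,.9914]); c=np.array([.4823,.0540])
for n,u,v,z in[("near edge",200,291,.121),("right edge",333,250,.120),("corner",333,290,.121),("left corner",121,291,.121),("fin2 L",113,105,.140),("fin2 R",281,105,.140),("tipL",285,281,.147),("tipR",356,281,.147)]:
    d=R.T@np.linalg.solve(K,[u,v,1]);w=o+d*(z-o[2])/d[2]
    print(n,w.round(4),"rel tool x,left:",((w[:2]-c)@ex*1e3).round(1),((w[:2]-c)@ey*1e3).round(1),P[v,u].round(4))
E
```

```text
near edge [0.4837 0.1146 0.121 ] rel tool x,left: -6.5 60.3 [0.4838 0.1145 0.1211]
right edge [0.4959 0.0451 0.12  ] rel tool x,left: 14.6 -7.0 [0.4937 0.0451 0.113 ]
corner [0.4751 0.0478 0.121 ] rel tool x,left: -6.3 -7.1 [0.4901 0.0471 0.1545]
left corner [0.4891 0.1542 0.121 ] rel tool x,left: -6.3 100.3 [0.489  0.1545 0.1205]
fin2 L [0.573  0.1228 0.14  ] rel tool x,left: 80.9 80.1 [0.5723 0.1205 0.1446]
fin2 R [0.5641 0.0578 0.14  ] rel tool x,left: 80.6 14.4 [0.565  0.0587 0.1298]
tipL [0.4936 0.067  0.147 ] rel tool x,left: 9.5 14.4 [0.4836 0.0709 0.1219]
tipR [0.4895 0.037  0.147 ] rel tool x,left: 9.4 -15.9 [0.473  0.035  0.1082]
```

>>> {"method": "move_arm", "body": {
  "motion": [
    [0,0,12,0,0,0,1],
    [0,0,21,0,0,0,1],
    [0,0,22,0,0,0,1],
    [0,0,23,0,0,0,1],
    [0,0,24,0,0,0,1]
  ]
}}

```text
clock: 2.58
tool_pos: [0.482, 0.055, 0.1205]
eef_rot: [0.998, -0.066, -0.0, 0.0]
contact_force: [-0.1, -1.2, 2.5]
opening: 0.004
finger_force: 0.8
```

>>> {"method": "move_arm", "body": {
  "motion": [
    [0,0,1,0,0,0,1],
    [0,0,2,0,0,0,1],
    [0,0,2,0,0,0,1]
  ]
}}

```text
clock: 2.95
tool_pos: [0.482, 0.0551, 0.1192]
eef_rot: [0.998, -0.066, 0.0, 0.0]
contact_force: [-1.8, -1.4, 10.9]
opening: 0.004
finger_force: 5.4
```

```bash
cat > tilt.py <<'E'
from plant import r,eyes
from h import *
a=r.get_state(); print({k:a[k] for k in("clock","tool_pos","contact_force")})
ex=np.array([.9914,-.1306]);ey=np.array([.1306,.9914])
for n in("top","scene"):
    s=eyes.snapshot(n);P=cloud(s);m=purple(s)&(P[...,2]>.09)&(P[...,2]<.16)
    Q=P[m];L=np.c_[(Q[:,:2]-[.573,.0915])@ex,(Q[:,:2]-[.573,.0915])@ey,Q[:,2]]
    for i in range(4):
        q=L[(abs(L[:,1]-.12*(1-i))<.05)&(abs(L[:,0])<.1)]
        for k in range(3):
            fl=q[(abs(q[:,0])>.068)&(q[:,2]<.13)]; pn=q[(abs(q[:,0])<.05)&(abs(q[:,0])>.02)&(abs(q[:,1]-.12*(1-i))<.035)&(q[:,2]<.13)]
            pn=pn-[0,0,.003]; al=np.r_[fl,pn]
        c=np.linalg.lstsq(np.c_[al[:,:2]-[0,.12*(1-i)],np.ones(len(al))],al[:,2],rcond=None)[0]
        f=q[q[:,2]>.134]
        print(n,i+1,"slope x,y,z0",c.round(4),"near",np.median(fl[fl[:,0]<0,2]).round(4),"fin x",f[:,0].mean().round(4),len(al))
E
python3 tilt.py
```

```text
{'clock': 2.95, 'tool_pos': array([0.48204663, 0.05505392, 0.11921092]), 'contact_force': array([-1.78570592, -1.42316474, 10.85759769])}
top 1 slope x,y,z0 [-0.0015  0.0059  0.1177] near 0.1175 fin x -0.0012 567
top 2 slope x,y,z0 [0.0271 0.066  0.1198] near nan fin x nan 100
top 3 slope x,y,z0 [-0.0032  0.0047  0.1176] near 0.1173 fin x 0.0004 706
top 4 slope x,y,z0 [-0.0008  0.0043  0.1174] near 0.1174 fin x -0.0011 974
scene 1 slope x,y,z0 [ 1.500e-03 -1.000e-04  1.177e-01] near 0.1176 fin x 0.0058 1219
scene 2 slope x,y,z0 [0.0033 0.0688 0.1215] near 0.1212 fin x 0.0003 1004
scene 3 slope x,y,z0 [ 0.0018 -0.0036  0.1174] near 0.1173 fin x 0.0065 1088
scene 4 slope x,y,z0 [0.0017 0.0003 0.1175] near 0.1176 fin x 0.0048 1002
  return _methods._mean(a, axis=axis, dtype=dtype,
  ret = ret.dtype.type(ret / rcount)
tilt.py:15: RuntimeWarning: Mean of empty slice.
  print(n,i+1,"slope x,y,z0",c.round(4),"near",np.median(fl[fl[:,0]<0,2]).round(4),"fin x",f[:,0].mean().round(4),len(al))
```

Lid 2 rocks: it tilts 0.068 rad across while the others stay level. I'll lift off and go to the near side of its fin.

>>> {"method": "move_arm", "body": {
  "motion": [
    [0,0,-20,0,0,0,1],
    [0,0,-35,0,0,0,1],
    [30,-24,-35,0,0,0,1],
    [54,-47,-30,0,0,0,1],
    [54,-47,-11,0,0,0,1]
  ]
}}

```text
clock: 3.68
tool_pos: [0.5456, 0.0979, 0.13]
eef_rot: [0.998, -0.065, 0.003, -0.002]
contact_force: [-0.8, -0.4, -0.2]
opening: 0.004
finger_force: 0.0
```

```bash
python3 - <<'E'
from plant import r,eyes
from h import *
a=r.get_state(); print(a["tool_pos"],a["contact_force"])
s=eyes.snapshot("wrist"); cv2.imwrite("pics/w2.png",s["frame"][:,:,::-1]); np.savez("wrist2.npz",**s)
E
```

```text
[0.54560798 0.09792541 0.12999518] [-0.84839443 -0.40206552 -0.24560164]
```

View pics/w2.png

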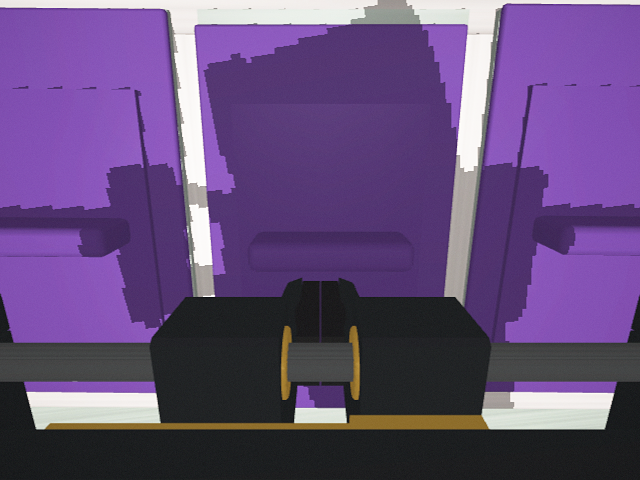

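The finger stands just short of lid 2's fin (fin columns 249–413, row ~270), about 3 mm left of centre. I'll push forward gently.

>>> {"method": "move_arm", "body": {
  "motion": [
    [4,3,0,0,0,0,1],
    [7,3,0,0,0,0,1],
    [9,3,0,0,0,0,1],
    [10,3,0,0,0,0,1],
    [11,3,0,0,0,0,1]
  ]
}}

```text
clock: 4.35
tool_pos: [0.5524, 0.0904, 0.1296]
eef_rot: [0.998, -0.066, -0.0, -0.0]
contact_force: [-1.6, 0.3, 1.4]
opening: 0.006
finger_force: 0.8
```

>>> {"method": "move_arm", "body": {
  "motion": [
    [1,0,0,0,0,0,1],
    [2,0,0,0,0,0,1],
    [3,0,0,0,0,0,1],
    [3,0,0,0,0,0,1]
  ]
}}

```text
clock: 4.85
tool_pos: [0.5558, 0.0899, 0.1293]
eef_rot: [0.998, -0.066, 0.0, 0.0]
contact_force: [-0.7, -0.7, 0.5]
opening: 0.005
finger_force: 0.5
```

```bash
python3 -W ignore tilt.py
```

```text
{'clock': 4.85, 'tool_pos': array([0.55579228, 0.0899266 , 0.12933738]), 'contact_force': array([-0.72271154, -0.67217058,  0.50761896])}
top 1 slope x,y,z0 [-0.0023 -0.0119  0.1178] near 0.1167 fin x nan 188
top 2 slope x,y,z0 [-0.0124  0.0597  0.1211] near 0.1196 fin x nan 72
top 3 slope x,y,z0 [0.0002 0.0068 0.1176] near 0.1177 fin x 0.0003 920
top 4 slope x,y,z0 [-0.0012  0.0074  0.1174] near 0.117 fin x -0.0009 973
scene 1 slope x,y,z0 [ 0.0041 -0.0018  0.1176] near 0.1171 fin x 0.0056 1196
scene 2 slope x,y,z0 [-0.0191  0.0016  0.1195] near 0.1213 fin x 0.0028 818
scene 3 slope x,y,z0 [0.0022 0.     0.1176] near 0.1173 fin x 0.0068 983
scene 4 slope x,y,z0 [0.0009 0.0021 0.1175] near 0.1173 fin x 0.0048 1011
```

>>> {"method": "move_arm", "body": {
  "motion": [
    [1,0,0,0,0,0,1],
    [2,0,0,0,0,0,1],
    [3,0,0,0,0,0,1],
    [3,0,0,0,0,0,1]
  ]
}}

```text
clock: 5.45
tool_pos: [0.5587, 0.0895, 0.1294]
eef_rot: [0.998, -0.066, 0.0, 0.0]
contact_force: [-0.8, 0.0, 0.0]
opening: 0.004
finger_force: 0.2
```

```bash
python3 -W ignore tilt.py | grep scene
```

```text
scene 1 slope x,y,z0 [0.0015 0.0011 0.1178] near 0.1178 fin x 0.0057 1202
scene 2 slope x,y,z0 [ 0.0012 -0.0044  0.1177] near 0.1182 fin x 0.0054 886
scene 3 slope x,y,z0 [0.0018 0.0016 0.1175] near 0.1175 fin x 0.0067 1003
scene 4 slope x,y,z0 [0.0027 0.     0.1175] near 0.1171 fin x 0.005 1012
```

Lid 2 has dropped flush. I'll back off and retreat.

>>> {"method": "move_arm", "body": {
  "motion": [
    [-6,0,0,0,0,0,1],
    [-10,0,0,0,0,0,1],
    [-12,0,-30,0,0,0,1],
    [-30,0,-80,0,0,0,1],
    [-60,0,-110,0,0,0,1]
  ]
}}

```text
clock: 6.18
tool_pos: [0.4997, 0.0976, 0.2414]
eef_rot: [0.998, -0.066, 0.002, -0.001]
contact_force: [-0.7, 0.8, 0.2]
opening: 0.004
finger_force: 0.0
```

>>> {"method": "move_arm", "body": {
  "motion": [
    [-20,50,0,0,0,0,1],
    [-20,100,0,0,0,0,1],
    [-20,150,0,0,0,0,1],
    [-20,150,0,0,0,0,1]
  ]
}}

```text
clock: 6.68
tool_pos: [0.4581, -0.053, 0.2397]
eef_rot: [0.998, -0.07, -0.0, 0.001]
contact_force: [0.2, 0.3, -0.7]
opening: 0.004
finger_force: 0.0
```

```bash
python3 -W ignore tilt.py
```

```text
{'clock': 6.675, 'tool_pos': array([ 0.45811757, -0.05302507,  0.23967918]), 'contact_force': array([ 0.18360997,  0.33879407, -0.66807568])}
top 1 slope x,y,z0 [-0.0021  0.0015  0.1176] near 0.1177 fin x -0.0006 932
top 2 slope x,y,z0 [-0.0004  0.0004  0.1177] near 0.1177 fin x 0.0004 944
top 3 slope x,y,z0 [-0.0013 -0.0376  0.1189] near 0.1175 fin x 0.0011 83
top 4 slope x,y,z0 [-0.0049  0.0047  0.1177] near 0.1178 fin x -0.0001 402
scene 1 slope x,y,z0 [0.0024 0.0058 0.1177] near 0.1175 fin x 0.0057 1206
scene 2 slope x,y,z0 [0.0014 0.0041 0.1177] near 0.1176 fin x 0.0065 1154
scene 3 slope x,y,z0 [0.004  0.0005 0.1175] near 0.1172 fin x 0.0064 1088
scene 4 slope x,y,z0 [0.0037 0.0053 0.1174] near 0.1172 fin x 0.005 988
```

All four lids are flush and the hand is clear.

```bash
python3 -c "from plant import finish_job; print(finish_job())"
```

```text
the job is handed in; nothing more can be done
None
```

The lid on place 2 was the ill-placed one: it rocked about 0.07 rad under the fingertip, I pushed it home, all four lids measured flush, and I moved the hand away and handed the job in (no verdict was returned).

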